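# Close the sample carton and hold the sprung bar at its index

### The job

Close the carton that stands in the packing jig: fold the short flap down flat first, then the long flap flat over it. Only then pull the jig's spring-return hold-down bar by its upright grip out over the closed flaps until its pointer is level with the index mark on the side rail, and finish while still holding it there (let go, it springs back). Leave the index where it is set and do not disturb the bottle, timer and small carton standing near by.

Things in the scene. Friction and masses are not known exactly. Their poses are not given: they have to be found in the camera images.
- jig: Fixed packing jig, plate 300 x 130 x 8 mm: open cardboard carton (120 along x, 100 along y, rim at z 88 mm, 91 on the +y side), behind it a grey spring housing (x 96 to 211, y +-45, top z 112), on the -y side a low index rail along x (y -97, top z 71). Origin: on the worktop under the carton's centre; x from carton to housing (away from the robot, yaw within 0.35 rad), y left, z up.
- flap_short (a joint): Short flap's angle: 0 = folded flat (limit), 1.57 upright, more = leaning outward; starts 1.6 to 2.05. Cardboard 3 mm thick, 112 mm wide along the jig's x, 45 mm from crease to edge, hinged on the carton's -y rim. Stiff crease: stays where it is left, about 1 N at its edge moves it. Closes first.
- flap_long (a joint): Angle of the long flap, the same way: 0 flat, 1.57 upright; starts 1.6 to 2.05. 3 mm thick, 112 mm wide, 70 mm long, hinged on the carton's +y rim, 3 mm higher so that it lies over the short flap. Same stiff crease.
- flap_short_hinge (a point): Middle of the short flap's crease: the jig's (0, -50, 88) mm. The crease runs along the jig's x; axes as the jig's.
- flap_long_hinge (a point): Middle of the long flap's crease: the jig's (0, 50, 91) mm. Axes as the jig's.
- hold_bar: Hold-down bar: steel crossbar 16 x 124 x 12 mm on two rods from the housing, 3 mm above the closed flaps. Slides only along the jig's -x (to the robot), 0 to 110 mm; rests at jig x 75 mm, behind the carton. Spring: 3.2 N at rest plus 0.8 N per cm (10 N at 85 mm), returns when let go. Carries an upright black grip. Origin: centre of the crossbar's underside, z 97 mm; axes as the jig's.
- bar_grip (a point): Where to pinch the bar's upright black grip, from above: the grip is 12 mm thick along the jig's x (fingers before and behind it), 40 mm wide along y, from z 113 to 162 mm; this point is in its middle plane at z 142 mm. Moves with the bar.
- bar_pointer (a point): Tip of the steel pointer at the bar's -y end, pointing to -y, 80 mm above the worktop, 86 mm from the jig's middle line. Moves with the bar. Axes as the jig's.
- index_mark (a point): Tip of the dark wedge on the index rider, an 18 mm steel block clamped on the rail, pointing to +y at the pointer. Set 50 to 90 mm toward the robot (jig -x) from where the bar's pointer rests; 1 mm clear of the pointer's path, same height. The pointer is level with it when both have the same jig x. Axes as the jig's.
- blue_cap_bottle: Bystander: white reagent bottle with blue cap, 38 mm across, 70 mm tall, to the left (+y) of the jig. Origin under its centre.
- timer: Bystander: white bench timer 28 x 66 x 63 mm, to the left (+y) of the jig, further back. Origin under its centre.
- slip_carton: Bystander: small printed carton 31 x 62 x 63 mm, to the right (-y) of the jig. Origin under its centre.

How it is judged:
On the way, in this order (a step that is already met when the one before it is completed fails the run):
1. the short flap is folded flat while the long flap is still up (value of joint flap_short below 0.1 rad and value of joint flap_long above 0.6 rad), for 0.2 s.
2. the long flap is folded flat over the short one (value of joint each of flap_short, flap_long below 0.1 rad), for 0.2 s.
3. the bar is pulled out and held with its pointer at the index mark, both flaps flat (all of step 2 and x of bar_pointer in the frame of index_mark between -0.005 and 0.005 m and contact force between the fingers and hold_bar above 2 N), for 0.5 s.
At the end, for the whole second after the job is handed in: Both flaps lie flat (within 0.1 rad) and the fingers still hold the bar (contact over 2 N), at rest, with its pointer within 5 mm of the index mark along the slide; the index is where it was set (within 6 mm) (all of step 3 and linear speed of hold_bar below 0.01 m/s and distance of index_mark from where it was at the start of the episode below 0.006 m); the arm keeps its last pose, push and grip.
It fails at once if the bar is pulled out (over 20 mm) while a flap is still up (distance of bar_pointer from where it was at the start of the episode above 0.02 m and value of joint any of flap_short, flap_long above 0.25 rad).
It fails at once if the bottle, timer or small carton is shoved (over 20 mm) or tipped (distance of any of blue_cap_bottle, timer, slip_carton from where it was at the start of the episode above 0.02 m or angle between any of blue_cap_bottle, timer, slip_carton's own z axis and vertical above 0.4 rad).
It also fails if it takes over 54 s, if anything falls off the work surface, if the arm or the gripper's body presses on something with over 40 N, if the wrist force passes 120 N, or if a joint passes its speed limit or range.

### The arm

A 6-joint arm with a two-finger parallel gripper is mounted at the origin on a cart in front of the work surface, level with it; the furniture and walls round the work are solid. World frame = base frame: x ahead of the robot, y to its left, z up, the work surface at z = 0. Lengths are in m, angles in rad, forces in N, time in s.
With the tool pointing down it reaches from about 0.35 to 0.875 m from the base axis. Payload 15.5 kg.
Tool frame: the origin (TCP) lies where the fingers leave the gripper's body, on its centre line; the fingertips stand 73 mm ahead of it and the grasp point (between the pads) lies 54 mm ahead of it; z points along the fingers, y is the line along which they close (so a half turn about z gives the same grasp; the last joint's range is limited). The gripper opens to 85 mm and grips with 20 to 120 N. Pads are 22 mm wide; open, the fingers measure 114 mm over their backs; the gripper's body (76 mm by 85 mm) begins 54 mm behind the grasp point. The pads swing forward as they close: fully open they stand 13 mm farther back than shut.
Start: joints at [-1.22, 0.494, 1.345, -0, 1.302, -0.096], TCP at [0.27, -0.564, 0.304] pointing down, gripper open.
Joint ranges: [-2.91, 2.91], [-0.82, 2.16], [0.22, 2.67], [-1.22, 4.37], [0.12, 2.79], [-3.08, 3.08]. Speed limits (rad/s): [1.89, 1.89, 2.57, 3.01, 3.01, 3.01].

### API

Orientations are given as a 3x3 rotation matrix whose columns are the frame's x, y, z axes.
In Python, from rig import move_pose, line_to, move_j, let_go, close_gripper, pause, inverse_kinematics, sense, grab_frame, camera_info, IKError, close_job, recognise, mark_of gives the robot as it stands. Calls block until the motion is done:
- move_pose(position, orientation): joint-space move of the TCP to a pose.
- line_to(position, rotation=None, velocity=0.15, until_force=None): straight line of the TCP; rotation=None keeps the orientation; velocity is the mean speed in m/s. With until_force (N) it stops when the force on the tool has changed by that much, and returns True; else False.
- move_j(angles): joint-space move.
- let_go() and close_gripper(squeeze=None): open the fingers fully, or close them until they stop; squeeze is the grip in N (None keeps the last).
- pause(seconds).
- inverse_kinematics(position, orientation): joint angles nearest the present ones, or None.
- sense(): the state.
- grab_frame(name): name is "scene" or "top" or "wrist"; returns the picture (420x560x3 uint8, red, green, blue); there is no depth.
- camera_info(name): a dict with "mtx" (3x3 intrinsics, pixels), "position" and "attitude" of the camera in the world. Camera axes: x right, y up, looking along -z (the intrinsics and any distortion apply to the point x, -y, -z); pixel columns grow to the right and rows downward; lengths in m; the calibration is good to about 2 mm. The wrist camera is an equidistant fisheye: a pixel r from the principal point sees the ray r / f radians off the axis. A picture is of the moment at which its call begins: read the wrist's pose just before it. camera_info takes no time and is no camera call; for the wrist camera it gives the pose at the moment of the call.
A pose or a line that the arm cannot do raises IKError and nothing moves.
- close_job(): hands the job in; it is judged then, once.
Trained networks look in the newest picture that a camera, given by its name, has taken for a name from the list of things; names that differ only in an ending like _2 or _b are one class to them, and where a whole thing is asked for, a point or a joint stands for the part that bears it (a point fixed in the world has none). Each returns a list of dicts, best first, with "conf" (0 to 1); they miss things now and then, are a little off and sometimes report something else, mostly with a low value. They report only what shows in the picture. A call takes as long as a camera call.
- recognise(query, camera): "uv" ([column, row] in pixels, amid what is visible of it).
- mark_of(query, camera): "uv" ([column, row] in pixels: a listed point, or the origin of a listed thing).
The state is a dict: "clock": time; "joints": joint angles; "qd": joint speeds; "joint_torque": joint torques, N m; "eef_pos": TCP position; "ee_rot": TCP orientation; "wrist_force": force on the tool from outside, world axes, zero at the start; "wrist_torque": the same for the moment, N m; "width": opening from 0.0 (shut) to 1.0 (fully open); "gripper_force": force on a finger pad.
Only numpy, scipy, OpenCV 4.12 (cv2) and the standard library are available. Lean on these libraries where they do the work, as an engineer would, in place of code of your own. Each camera call takes 0.05 s, during which the arm holds its last target. There are 200 camera calls.

## Working session

There is one attempt and no reset: what is moved stays moved. The work goes in short steps, each a Python script; the robot and the scene stay as the last script left them, time stands still between calls to the robot, and variables do not carry over. Pictures are saved under pics/ and viewed, at most 10 in all, crops included, and the job is handed in when it is done.

```bash
mkdir -p pics; ls
python3 - <<'E'
from rig import *
import cv2,numpy as np
s=sense();print(s['clock'],s['eef_pos'],s['width'])
for c in ["scene","top"]:
    im=grab_frame(c);cv2.imwrite(f"pics/{c}0.png",im[:,:,::-1])
    ci=camera_info(c);print(c,ci)
    for q in ["jig","flap_short_hinge","flap_long_hinge","bar_grip","bar_pointer","index_mark","hold_bar","blue_cap_bottle","timer","slip_carton"]:
        print(q,[(np.round(d['uv'],1).tolist(),round(d['conf'],2)) for d in mark_of(q,c)[:2]])
print(sense()['clock'])
E
```

```text
pics
rig.py
0.0 [ 0.26995382 -0.56336259  0.30328666] 1.0014842753292519
scene {'mtx': array([[516.50335696,   0.        , 277.00480271],
       [  0.        , 516.50335696, 213.07407422],
       [  0.        ,   0.        ,   1.        ]]), 'position': array([0.13042847, 0.57687993, 0.92387827]), 'attitude': array([[-0.74823503,  0.5065028 , -0.42848484],
       [-0.66341481, -0.56634822,  0.4890097 ],
       [ 0.00501315,  0.65015737,  0.75978303]])}
jig [([263.4, 244.0], 0.93)]
flap_short_hinge [([275.1, 204.4], 0.75), ([291.9, 190.8], 0.59)]
flap_long_hinge [([247.9, 232.5], 0.69)]
bar_grip [([231.2, 183.8], 0.7)]
bar_pointer [([254.3, 183.1], 0.9)]
index_mark []
hold_bar [([232.2, 200.9], 0.79)]
blue_cap_bottle [([209.1, 308.6], 0.89)]
timer [([169.9, 265.7], 0.85)]
slip_carton [([290.9, 191.2], 0.67)]
top {'mtx': array([[416.32091319,   0.        , 281.23113674],
       [  0.        , 416.32091319, 207.09191344],
       [  0.        ,   0.        ,   1.        ]]), 'position': array([0.51695317, 0.04145779, 1.06098549]), 'attitude': array([[ 0.00397514,  0.994282  , -0.10671223],
       [-0.99993955,  0.00285825, -0.01061723],
       [-0.01025151,  0.10674798,  0.99423326]])}
jig [([274.2, 211.2], 0.87)]
flap_short_hinge [([294.4, 210.6], 0.82)]
flap_long_hinge [([249.1, 209.8], 0.84), ([266.5, 171.5], 0.39)]
bar_grip [([269.3, 173.3], 0.68), ([310.2, 205.2], 0.55)]
bar_pointer [([306.3, 174.3], 0.84), ([202.5, 228.6], 0.64)]
index_mark [([307.2, 207.2], 0.63)]
hold_bar [([268.9, 174.9], 0.62)]
blue_cap_bottle [([203.3, 227.7], 0.52)]
timer [([203.1, 173.1], 0.74)]
slip_carton []
1.1
```

```bash
cat > h.py <<'E'
from rig import *
import cv2,numpy as np
from scipy.optimize import least_squares
def proj(P,ci):
    p=ci['attitude'].T@(np.asarray(P)-ci['position']); p=p*[1,-1,-1]
    q=ci['mtx']@p; return q[:2]/q[2]
def jw(P,j):
    c,s=np.cos(j[2]),np.sin(j[2]); return np.array([j[0]+c*P[0]-s*P[1],j[1]+s*P[0]+c*P[1],P[2]])
PTS=dict(jig=(0,0,0),flap_short_hinge=(0,-.05,.088),flap_long_hinge=(0,.05,.091),bar_grip=(.075,0,.142),bar_pointer=(.075,-.086,.08),hold_bar=(.075,0,.097))
def fit(obs):
    def r(j):
        out=[]
        for c,q,uv in obs:
            P=(.075-j[3],-.087,.08) if q=='index_mark' else PTS[q]
            out+=list(proj(jw(P,j),camera_info(c))-uv)
        return out
    s=least_squares(r,[.55,.05,0,.07],loss='soft_l1',f_scale=1.5)
    return s.x,np.array(r(s.x)).reshape(-1,2)
E
python3 - <<'E'
from h import *
obs=[]
for c,d in dict(scene=dict(jig=(263.4,244.0),flap_short_hinge=(275.1,204.4),flap_long_hinge=(247.9,232.5),bar_grip=(231.2,183.8),bar_pointer=(254.3,183.1),hold_bar=(232.2,200.9)),
 top=dict(jig=(274.2,211.2),flap_short_hinge=(294.4,210.6),flap_long_hinge=(249.1,209.8),bar_grip=(269.3,173.3),bar_pointer=(306.3,174.3),index_mark=(307.2,207.2),hold_bar=(268.9,174.9))).items():
    obs+=[(c,q,np.array(u)) for q,u in d.items()]
x,r=fit(obs);print(x);[print(o[:2],np.round(e,1)) for o,e in zip(obs,r)]
a=cv2.imread('pics/scene0.png')[120:350,120:400];b=cv2.imread('pics/top0.png')[130:290,150:380]
cv2.imwrite('pics/s1.png',cv2.resize(a,None,fx=2.6,fy=2.6,interpolation=cv2.INTER_CUBIC));cv2.imwrite('pics/t1.png',cv2.resize(b,None,fx=3.4,fy=3.4,interpolation=cv2.INTER_CUBIC))
E
```

```text
[0.61757243 0.07272344 0.10101867 0.07888996]
('scene', 'jig') [-1.9 -0.4]
('scene', 'flap_short_hinge') [-0.4 -0.4]
('scene', 'flap_long_hinge') [-1.8  0. ]
('scene', 'bar_grip') [0.4 1.7]
('scene', 'bar_pointer') [ 2.9 -0.9]
('scene', 'hold_bar') [ 0.7 -0.9]
('top', 'jig') [-0.8  1. ]
('top', 'flap_short_hinge') [-0.9 -4. ]
('top', 'flap_long_hinge') [2.  0.8]
('top', 'bar_grip') [-0.9 -0.2]
('top', 'bar_pointer') [-1.   0.1]
('top', 'index_mark') [ 2.  -0.1]
('top', 'hold_bar') [0.3 1.8]
```

View pics/s1.png

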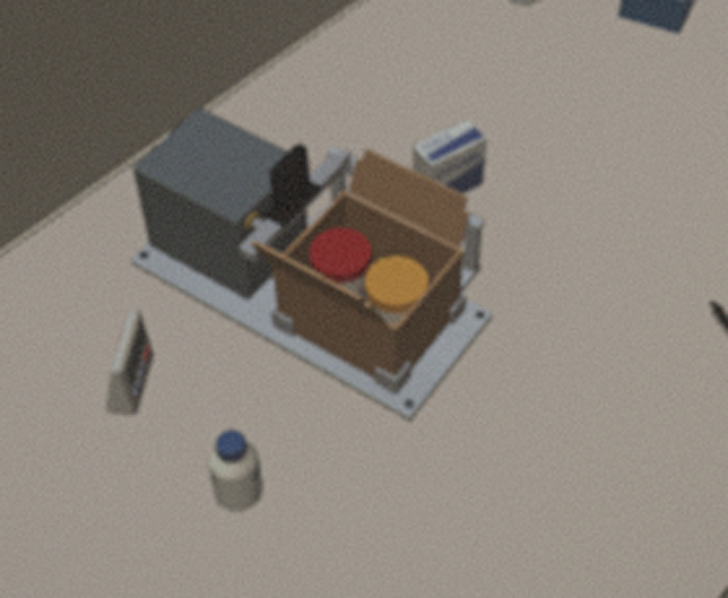

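View pics/t1.png

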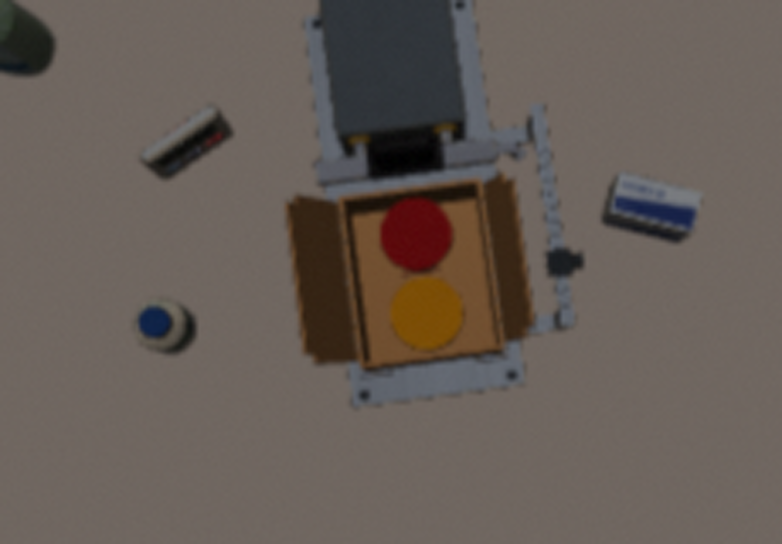

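Scene: jig with the carton's long flap up on the left and the short one on the right, both leaning outward. Index rider at top crop (553,262), pointer at (522,148). The fit is consistent, with yaw about 0.1. Next I move above the jig and refine with the wrist camera.

```bash
cat >> h.py <<'E'
def R(yaw,sg):
    y=sg*np.array([np.cos(yaw),np.sin(yaw),0]);z=np.array([0,0,-1.]);return np.column_stack([np.cross(y,z),y,z])
def projw(P,ci):
    p=ci['attitude'].T@(np.asarray(P)-ci['position']); p=p*[1,-1,-1]
    th=np.arctan2(np.hypot(p[0],p[1]),p[2]);d=p[:2]/np.hypot(p[0],p[1])
    return ci['mtx'][:2,2]+ci['mtx'][0,0]*th*d
E
python3 - <<'E'
from h import *
j=np.array([.6176,.0727,.105])
p=jw((0,-.11,.30),j)
for sg in (1,-1): print(sg,inverse_kinematics(p,R(j[2],sg)))
sg=min((1,-1),key=lambda g:abs(inverse_kinematics(p,R(j[2],g))[5]))
print(sg); move_pose(p,R(j[2],sg)); pause(.2)
ci=camera_info('wrist');im=grab_frame('wrist');cv2.imwrite('pics/w1.png',im[:,:,::-1]);print(ci,sense()['clock'],sense()['eef_pos'])
for q in list(PTS)+['index_mark']:
    P=PTS.get(q,(-.004,-.087,.08))
    print(q,[(np.round(d['uv'],1).tolist(),round(d['conf'],2)) for d in mark_of(q,'wrist')[:2]],np.round(projw(jw(P,j),ci),1))
E
```

```text
1 [-1.52974391e-01  5.04489373e-01  1.33687144e+00 -4.44089210e-16
  1.30023184e+00 -2.57974391e-01]
-1 [-1.52974391e-01  5.04489373e-01  1.33687144e+00 -4.44089210e-16
  1.30023184e+00  2.88361826e+00]
1
{'mtx': array([[325.1922621 ,   0.        , 282.43990693],
       [  0.        , 325.1922621 , 207.20302935],
       [  0.        ,   0.        ,   1.        ]]), 'position': array([0.62170342, 0.03233138, 0.37014146]), 'attitude': array([[ 9.94619966e-01, -9.95444393e-02, -2.86710313e-02],
       [ 1.03591099e-01,  9.55531538e-01,  2.76094848e-01],
       [-8.76322514e-05, -2.77579512e-01,  9.60702663e-01]])} 3.625 [ 0.62911062 -0.03715999  0.30000062]
jig [([280.3, 79.1], 0.8)] [282.6  80.2]
flap_short_hinge [([287.3, 125.3], 0.58), ([370.9, 165.7], 0.15)] [282.7 126.6]
flap_long_hinge [([281.5, 15.4], 0.75)] [282.5  13.7]
bar_grip [([386.0, 62.2], 0.77)] [387.9  63.4]
bar_pointer [([368.2, 168.4], 0.85)] [364.2 167. ]
hold_bar [([372.3, 67.8], 0.58)] [371.5  71. ]
index_mark [([280.3, 169.2], 0.7)] [278.3 167.3]
```

View pics/w1.png

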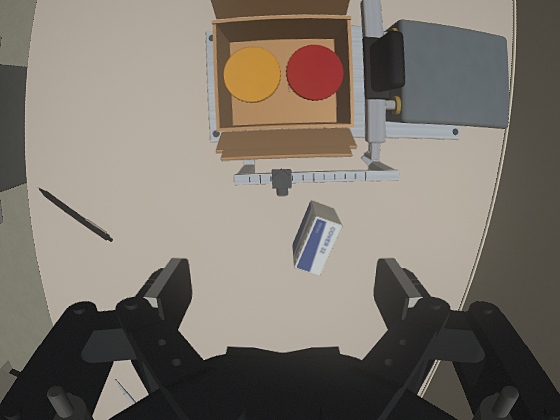

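Wrist view: long-flap side at the top, short flap at (287,145), pointer tip at about (368,168), wedge tip at (280,169). All of it agrees with the networks. I refit with the wrist points and fold the short flap.

```bash
cat >> h.py <<'E'
def fold(j,side,th0,r,zh,xj=-.01,t=.002):
    """side -1: short (-y rim), +1: long. Finger's inner bottom corner pushes the flap's outer face along an arc."""
    def tcp(th,out=0.):
        y=-.05+r*np.cos(th)-(t+out)*np.sin(th)-.011
        z=zh+r*np.sin(th)+(t+out)*np.cos(th)
        return jw((xj,-side*y,z+.073),j)
    p=tcp(th0,.012); up=p.copy(); up[2]+=.06
    move_pose(up,R(j[2],1)); line_to(p,velocity=.2)
    for th in np.linspace(th0,.0,8)[1:-1]: line_to(tcp(th),velocity=.12)
    p=tcp(0); 
    hit=line_to(p-[0,0,.012],velocity=.04,until_force=8)
    s=sense();print('hit',hit,'tipz',s['eef_pos'][2]-.073,'F',s['wrist_force'],'t',s['clock'])
E
python3 - <<'E'
from h import *
import json
ci=camera_info('wrist')
W=dict(jig=(280.3,79.1),flap_short_hinge=(287.3,125.3),flap_long_hinge=(281.5,15.4),bar_grip=(386,62.2),bar_pointer=(368.2,168.4),hold_bar=(372.3,67.8),index_mark=(280.3,169.2))
T=dict(scene=dict(jig=(263.4,244.0),flap_long_hinge=(247.9,232.5),bar_grip=(231.2,183.8),hold_bar=(232.2,200.9),bar_pointer=(254.3,183.1)),
 top=dict(jig=(274.2,211.2),flap_short_hinge=(294.4,210.6),flap_long_hinge=(249.1,209.8),bar_grip=(269.3,173.3),bar_pointer=(306.3,174.3),index_mark=(307.2,207.2),hold_bar=(268.9,174.9)))
def r(j):
    o=[]
    P=lambda q:jw((.075-j[3],-.087,.08) if q=='index_mark' else PTS[q],j)
    for q,u in W.items(): o+=list((projw(P(q),ci)-u)*.8)
    for c in T:
        for q,u in T[c].items(): o+=list(proj(P(q),camera_info(c))-u)
    return o
x=least_squares(r,[.617,.073,.105,.079],loss='soft_l1',f_scale=1.5).x
print(x,np.round(np.reshape(r(x),(-1,2))[:7],1).tolist());json.dump(x.tolist(),open('j.json','w'))
close_gripper(20)
fold(x,-1,2.15,.030,.0895)
s=sense();line_to(s['eef_pos']+[0,0,.09],velocity=.2)
im=grab_frame('wrist');cv2.imwrite('pics/w2.png',im[:,:,::-1]);print(sense()['clock'])
E
```

```text
[0.617819   0.07239135 0.13044522 0.07984043] [[1.9, 1.5], [-2.4, 1.9], [-0.2, -0.6], [1.7, 0.0], [-1.3, -1.9], [-0.5, 1.8], [-0.3, -0.6]]
hit True tipz 0.09050043276894 F [-1.22056345 -0.06051342 10.53846058] t 7.5
8.15
```

View pics/w2.png

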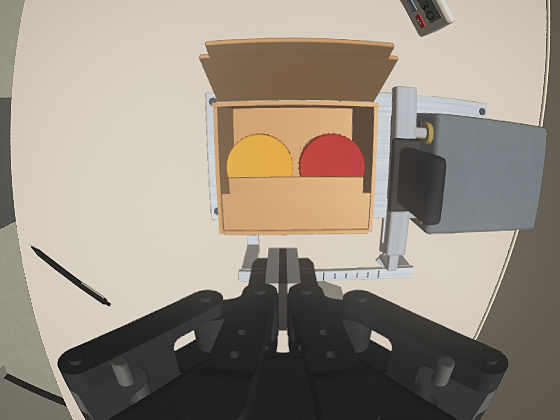

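Short flap lies flat inside (orange panel at rows 178–233) and the long flap is still up. Now the long flap.

Run:
```python
from h import *
import json
x=np.array(json.load(open('j.json')))
s=sense();line_to(s['eef_pos']+[0,0,.05],velocity=.25)
fold(x,1,2.15,.052,.0925)
s=sense();line_to(s['eef_pos']+[0,0,.12],velocity=.25)
let_go()
# view pose above the bar side
move_pose(jw((.06,-.06,.28),x),R(x[2],1));pause(.2)
ci=camera_info('wrist');im=grab_frame('wrist');cv2.imwrite('pics/w3.png',im[:,:,::-1])
print(sense()['clock'])
for q in ['bar_grip','bar_pointer','index_mark','hold_bar','flap_long_hinge']:
    P=PTS.get(q,(.075-x[3],-.087,.08))
    print(q,[(np.round(d['uv'],1).tolist(),round(d['conf'],2)) for d in mark_of(q,'wrist')[:2]],np.round(projw(jw(P,x),ci),1))
```

```text
hit True tipz 0.09318607052800305 F [-4.20944085  0.08516339 16.46162436] t 11.85
14.0
bar_grip [([305.5, 133.5], 0.72)] [307.  132.7]
bar_pointer [([302.1, 230.9], 0.61)] [300.1 227.5]
index_mark [([213.7, 230.5], 0.83)] [210.9 228.2]
hold_bar [([307.3, 131.0], 0.93), ([227.1, 125.4], 0.5)] [302.7 129.7]
flap_long_hinge [([206.5, 72.0], 0.97)] [207.9  69.3]
```

View pics/w3.png

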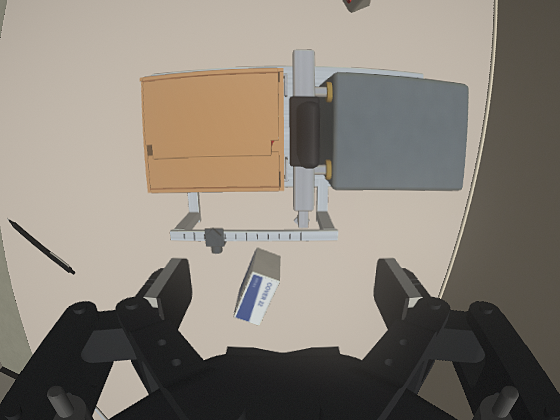

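Both flaps lie flat. Pointer tip is at about (302,229) and wedge tip at (214,230), so the travel is about 79 mm. Now grasp and pull.

Run:
```python
from h import *
import json
x=np.array(json.load(open('j.json')))
move_pose(jw((.075,0,.27),x),R(x[2],1))
print(line_to(jw((.075,0,.196),x),velocity=.1,until_force=10))
close_gripper(80);pause(.2)
s=sense();print(s['eef_pos'],s['width'],s['gripper_force'],s['wrist_force'])
d=jw((1,0,0),[0,0,x[2]])*.0793
line_to(s['eef_pos']-d,velocity=.06);pause(.4)
s2=sense();print(s2['eef_pos']-s['eef_pos'],-d,s2['width'],s2['gripper_force'],s2['wrist_force'],s2['clock'])
for c in('top','scene','wrist'):
    im=grab_frame(c);cv2.imwrite(f'pics/{c}4.png',im[:,:,::-1])
    ci=camera_info(c);f=projw if c=='wrist' else proj
    for q in('bar_pointer','index_mark','bar_grip','hold_bar'):
        P={'bar_pointer':(.075-.0793,-.086,.08),'index_mark':(.075-x[3],-.087,.08)}.get(q) or tuple(np.array(PTS[q])-[.0793,0,0])
        print(c,q,[(np.round(m['uv'],1).tolist(),round(m['conf'],2)) for m in mark_of(q,c)[:2]],np.round(f(jw(P,x),ci),1))
a=cv2.imread('pics/top4.png')[170:250,230:350];b=cv2.imread('pics/wrist4.png')
cv2.imwrite('pics/t4c.png',cv2.resize(a,None,fx=6,fy=6,interpolation=cv2.INTER_CUBIC))
```

```text
False
[0.6924162  0.08218194 0.19623641] 0.13317707765745784 78.50691676139832 [1.6475013  0.60479194 3.12187167]
[-7.80858423e-02 -1.08100786e-02  3.17769787e-06] [-0.07862627 -0.01031499 -0.        ] 0.13173361519749932 78.16672682762146 [ 9.4386507  -3.09041518 -2.74800165] 18.2333
top bar_pointer [] [308.8 206.1]
top index_mark [] [309.3 206.3]
top bar_grip [] [272. 208.]
top hold_bar [] [272.6 210. ]
scene bar_pointer [] [284.9 196.8]
scene index_mark [([282.9, 195.8], 0.58)] [285.4 196.6]
scene bar_grip [([262.6, 202.6], 0.65)] [262. 202.]
scene hold_bar [([260.2, 217.9], 0.71)] [262.4 216.3]
wrist bar_pointer [([283.0, 342.9], 0.63)] [281.5 341.6]
wrist index_mark [([282.9, 343.6], 0.61)] [280.8 342.7]
wrist bar_grip [([281.9, 283.0], 0.96), ([283.6, 242.1], 0.68)] [281.  281.3]
wrist hold_bar [] [281.2 242.2]
```

View pics/t4c.png

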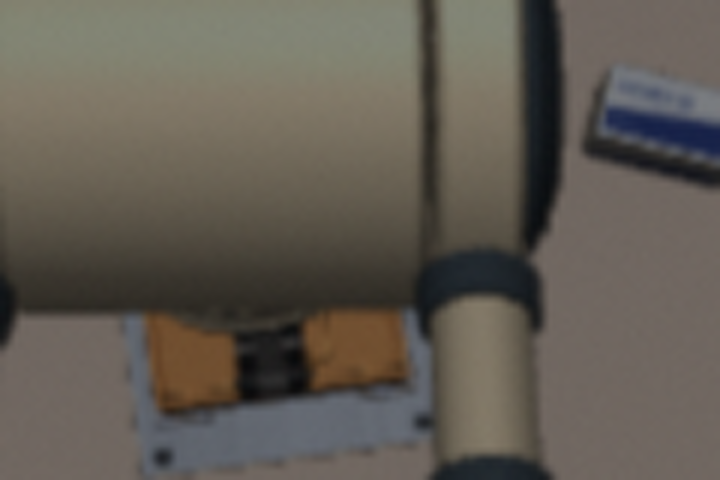

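View pics/wrist4.png

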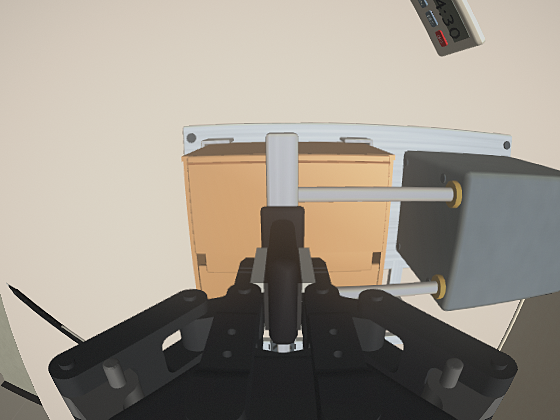

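The bar is pulled out over the flat flaps. The top camera is blocked, but the wrist view shows the pointer region between the fingers at (283,345). I'll zoom in there and in the scene view.

Run:
```python
import cv2,numpy as np
a=cv2.imread('pics/wrist4.png')[320:370,250:320];b=cv2.imread('pics/scene4.png')[170:230,235:319]
f=lambda i:cv2.resize(i,(560,400) if i is a else (560,400),interpolation=cv2.INTER_CUBIC)
cv2.imwrite('pics/z.png',cv2.resize(np.hstack([f(a),f(b)]),(800,286)))
```

```text
(no output)
```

View pics/z.png

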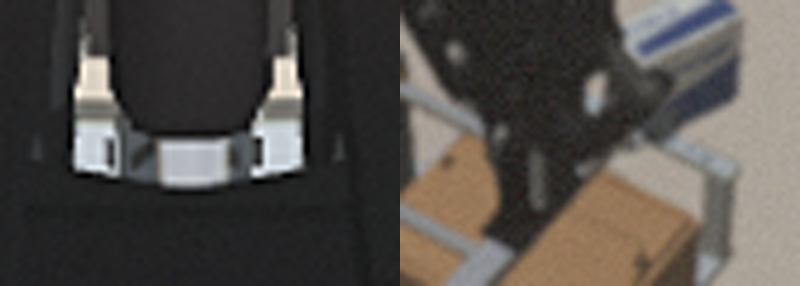

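The wrist crop shows the pointer's root (centre 193) over the dark 18 mm rider (centre 188). That is level within about 1 mm, and the grip is firm at 78 N.

```bash
python3 -c "
from rig import *
pause(.5);print(sense()['gripper_force'],sense()['eef_pos']);print(close_job())"
```

```text
78.16661596298218 [0.61433194 0.07139414 0.1962583 ]
the job is handed in; nothing more can be done
None
```

I handed the job in with the short flap folded flat first, the long flap flat over it, and the bar held at the index mark; the last wrist picture put the pointer within about 1 mm of it, with a grip of 78 N.

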